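# Load the bearings into a gearbox cover

## Robot

A 7-joint arm with a two-finger parallel gripper is mounted at the origin on the work surface. World frame = base frame: x ahead of the robot, y to its left, z up, the work surface at z = 0. Lengths are in m, angles in rad, forces in N, time in s.
With the tool pointing down it reaches from about 0.425 to 0.875 m from the base axis. Payload 4.7 kg.
Tool frame: the origin (TCP) lies at the very end of the fingers, on their centre line; the grasp point (between the pads) lies 19 mm behind it; z points along the fingers, y is the direction in which the jaws open and shut (so a half turn about z gives the same grasp; the last joint's range is limited). The gripper opens to 87 mm and grips with 3 to 60 N. Pads are 19 mm wide; open, the fingers measure 117 mm over their backs; the gripper's body (75 mm by 190 mm) begins 51 mm behind the grasp point.
Start: joints at [-1.123, 0.321, -0.07, 1.45, 0.023, 1.371, -0.057], TCP at [0.273, 0.59, 0.194] pointing down, gripper open.
Joint ranges: [-2.86, 2.86], [-0.3, 2.09], [-1.38, 1.24], [0.06, 2.45], [-1.56, 4.7], [0.09, 2.05], [-2.69, 2.69]. Speed limits (rad/s): [2.57, 2.57, 3.14, 3.14, 3.14, 3.14, 3.14].

## Interface

Orientations are given as a rotation vector (axis times angle).
In Python, from bench import ctrl gives the robot as it stands. The module is installed in compiled form; this text tells all that it offers.
- The arm moves only by the tool move_arm, never from a script. Its arguments are lists of equal length, an entry for each row: "dp": the shift along the tool's x, y, z in units of 30 mm (1.0 is 30 mm), a list of three; "turn": the turn about the tool's z in units of 5 degrees (1.0 is 5 degrees); "jaw": the opening, from -1 (shut) to 1 (fully open). A call has 1 to 5 rows; each row is the pose to reach, as a shift and turn from the pose commanded when the call began, along the tool's axes at that moment; what a row does not reach only later rows make up. A row lasts 1/10 s, in which the tool goes at most 50 mm and 8.59 degrees, less where a joint would pass 70% of its speed; a pose out of reach is approached as far as the arm can. A call with a gripper value outside its range is refused whole. The fingers move at their own pace and stop on an object; "grip_force" is the grip in N (left out, the last holds). Time passes only in rows, so rows that repeat a pose let the fingers close. It gives the time, the measured TCP pose, the force and the opening at its end, in the units of the state.
- ctrl.get_state(): the state, without advancing time (a new reading comes with each control period).
- ctrl.get_image(name): name is "side" or "top"; returns the picture (384x512x3 uint8, red, green, blue); there is no depth.
- ctrl.camera_info(name): a dict with "intrinsics" (3x3 intrinsics, pixels), "dist" ([k1, k2, p1, p2, k3] as OpenCV has them; the pictures are not rectified), "extrinsics" (4x4, takes a point from world to camera coordinates). Camera axes: x right, y up, looking along -z (the intrinsics and any distortion apply to the point x, -y, -z); pixel columns grow to the right and rows downward; lengths in m; the calibration is good to about 2 mm. A picture is of the moment at which its call begins. camera_info takes no time and is no camera call.
- ctrl.close_job(): hands the job in, once; it reports no verdict.
Trained networks look in the newest picture that a camera, given by its name, has taken for a name from the list of things; names that differ only in an ending like _2 or _b are one class to them, and where a whole thing is asked for, a point or a joint stands for the part that bears it (a point fixed in the world has none). Each returns a list of dicts, best first, with "confidence" (0 to 1); they miss things now and then, are a little off and sometimes report something else, mostly with a low value. They report only what shows in the picture. A call takes as long as a camera call. They do not tell look-alikes from the thing itself.
- ctrl.look_for(camera, target): "rect" ([centre column, centre row, width, height] in pixels, round what is visible of it).
- ctrl.masks_of(camera, target): "region" (384x512 bool, what is visible of it) and "rect" ([centre column, centre row, width, height] in pixels, round what is visible of it).
The state is a dict: "time": time; "joint_positions": joint angles; "qd": joint speeds; "joint_torque": joint torques, N m; "position": TCP position; "tool_rot": TCP orientation; "ft_force": force on the tool from outside, world axes, zero at the start; "torque": the same for the moment, N m; "grip_width": opening from 0.0 (shut) to 1.0 (fully open).
Only numpy, scipy, OpenCV 4.12 (cv2) and the standard library are available. Lean on these libraries where they do the work, as an engineer would, in place of code of your own. Each camera call takes 0.05 s, during which the arm holds its last target. There are 200 camera calls.

## Task

Slide the two loose ball bearings across the plate and let each one drop into the empty seat of its own size in the gearbox cover, so that both lie level and fully down on the seat floor. Keep them on the plate all the way, do not pick them up, and leave the small fitted bearing, the mallet and the jar alone.

Things in the scene. Friction and masses are not known exactly. Their poses are not given: they have to be found in the camera images.
- fixture: Fixed bench fixture, 335 x 370 mm (x, y), level top 70 mm above the table. Origin: at table height under its middle; z up, x away from the robot at yaw 0. Its top is a slide plate (nearer the robot), then, flush with it, an aluminium gearbox cover, x from -30 to 120 mm, y within 165 mm either way, face up, with three round blind seats of different sizes, 10 mm deep.
- plate_top (a point): Middle of the top surface of the dark grey plastic slide plate (135 mm along the fixture's x, 350 mm along y), 70 mm above the table. Behind the cover two toggle clamps stand up to 50 mm above this level, with rubber tips on the cover at fixture x = 100, y = +145 and -145 mm, handles out to x = 220 mm; nothing else but the bearings stands above it.
- bearing_large: Loose steel ball bearing with black seals, lying flat on the slide plate: outside diameter 80 mm, bore 40 mm (open right through), width 18 mm, about 0.37 kg. Origin: centre of its underside; z is its axis. It belongs in seat_large.
- bearing_medium: The other loose bearing, of the same make, lying flat on the slide plate: outside diameter 62 mm, bore 30 mm, width 16 mm, about 0.2 kg. Origin: centre of its underside; z is its axis. It belongs in seat_medium. The two bearings may lie either way round, left or right.
- seat_large (a point): Centre of the floor of the largest seat: diameter 83 mm, floor 10 mm below the plate and cover top. A bearing fully down stands 8 mm proud of the cover.
- seat_medium (a point): Centre of the floor of the middle-sized seat: diameter 65 mm, floor 10 mm below the plate and cover top. A bearing fully down stands 6 mm proud of the cover. Its centre is 120 mm from that of seat_large, along the fixture's -y.
- bearing_small: Bearing already fitted in the third and smallest seat of the cover: outside diameter 47 mm, width 14 mm, standing 4 mm proud. Origin: centre of its underside. To be left in place.
- mallet: Bystander: loose mallet lying on the table to the left of the fixture, wooden handle, black rubber head, 270 mm long. Origin: on the table under its middle.
- grease_jar: Bystander: loose closed jar standing on the table to the right of the fixture, 72 mm in diameter, 85 mm tall. Origin: centre of its underside.
Mind the look-alikes: they are no part of the job. What is shaped like the bearing_medium but purple or yellow is not meant.

How it is judged:
By the outcome, as a careful person would: the job done as asked, in the order asked, and still so for the second after the job is handed in, with the robot touching nothing.
It also fails if it takes over 48 s, if anything falls off the work surface, if the arm or the gripper's body presses on something with over 40 N, if the wrist force passes 120 N, or if a joint passes its speed limit or range.

## Working session

There is one attempt and no reset: what is moved stays moved. The work goes in short steps, Python scripts to look and compute and a tool call to move; the robot and the scene stay as the last step left them, time stands still between calls to the robot, and variables do not carry over. Pictures are saved under pics/ and viewed, about 8 in all and at most 12, crops included, and the job is handed in when it is done.

Besides the shell and the picture viewer there is one more tool, called after "Emit:" by a JSON object that holds its "op" and its "data". move_arm: Moves the arm, as the interface text tells. Its arguments: {"type":"object","properties":{"dp":{"type":"array","items":{"type":"array","items":{"type":"number"}}},"turn":{"type":"array","items":{"type":"number"}},"jaw":{"type":"array","items":{"type":"number"}},"grip_force":{"type":"number"}},"required":["dp","turn","jaw"]}

```bash
mkdir -p pics; cat > h.py <<'E'
import numpy as np, cv2
from bench import ctrl
def cam(n):
    c=ctrl.camera_info(n); return np.array(c["intrinsics"],float),np.array(c["dist"],float),np.array(c["extrinsics"],float)
def ray(n,uv):
    K,d,E=cam(n); p=cv2.undistortPoints(np.array(uv,float).reshape(-1,1,2),K,d).reshape(-1,2)
    D=np.c_[p[:,0],-p[:,1],-np.ones(len(p))]@E[:3,:3]; o=-E[:3,:3].T@E[:3,3]; return o,D
def onz(n,uv,z):
    o,D=ray(n,uv); return o+D*((z-o[2])/D[:,2])[:,None]
def proj(n,P):
    K,d,E=cam(n); P=np.atleast_2d(P)@E[:3,:3].T+E[:3,3]; P=P*[1,-1,-1]
    return cv2.projectPoints(P,np.zeros(3),np.zeros(3),K,d)[0].reshape(-1,2)
def save(n,name,crop=None,s=1):
    im=ctrl.get_image(n)[:,:,::-1]
    if crop: x0,y0,x1,y1=crop; im=im[y0:y1,x0:x1]
    cv2.imwrite("pics/"+name+".png",cv2.resize(im,None,fx=s,fy=s,interpolation=cv2.INTER_CUBIC))
E
python3 - <<'E'
from h import *
ims=[]
for n in("top","side"):
    im=ctrl.get_image(n)[:,:,::-1]; cv2.imwrite(f"pics/{n}0.png",im)
    print(n,"cam at",-cam(n)[2][:3,:3].T@cam(n)[2][:3,3])
    for t in("bearing_large","bearing_medium","bearing_small","seat_large","seat_medium","fixture","mallet","grease_jar"):
        for r in ctrl.look_for(n,t)[:4]:
            p=r["rect"]; print(n,t,round(r["confidence"],2),np.round(p,1),np.round(onz(n,p[:2],.07)[0],3))
print(ctrl.get_state())
E
```

```text
top cam at [0.35265298 0.01808495 1.23465039]
top bearing_large 0.74 [230.6 187.5  29.7  37.8] [0.525 0.075 0.07 ]
top bearing_medium 0.77 [282.9 195.4  21.4  27.4] [ 0.504 -0.056  0.07 ]
top bearing_medium 0.73 [338.5 259.9  23.6  26.7] [ 0.344 -0.189  0.07 ]
top bearing_medium 0.62 [279.5 261.5  24.3  23.3] [ 0.341 -0.044  0.07 ]
top bearing_small 0.47 [313.1 143.8  20.8  20.1] [ 0.635 -0.135  0.07 ]
top seat_large 0.82 [262.1 144.6 159.5 178.2] [ 0.634 -0.005  0.07 ]
top seat_medium 0.67 [262.6 145.2 163.3 178.1] [ 0.632 -0.007  0.07 ]
top fixture 0.89 [262.1 143.9 158.9 178.4] [ 0.636 -0.005  0.07 ]
top grease_jar 0.68 [425.1 156.1  35.2  29.9] [ 0.6   -0.416  0.07 ]
side cam at [-0.06192728 -0.55695287  0.64985517]
side bearing_large 0.93 [243.8 185.9  25.1  21.2] [0.538 0.086 0.07 ]
side bearing_medium 0.81 [270.1 292.   30.8  26. ] [ 0.306 -0.238  0.07 ]
side bearing_medium 0.61 [223.2 257.6  26.2  19. ] [ 0.302 -0.096  0.07 ]
side bearing_medium 0.6 [270.8 209.3  19.8  19.2] [ 0.511 -0.048  0.07 ]
side bearing_small 0.75 [324.6 206.2  21.9  10.7] [ 0.627 -0.141  0.07 ]
side s
[... 468 characters left out ...]
0.9, 'joint_positions': array([-1.12290675,  0.32098939, -0.07015358,  1.45049284,  0.02258278,
        1.37081372, -0.0568913 ]), 'qd': array([ 1.19261308e-03, -1.78830748e-04,  1.50440032e-03,  2.55988825e-06,
        1.39507744e-04, -2.54239514e-03,  4.43343153e-04]), 'joint_torque': array([-4.48490005e-05, -4.91080105e+01, -4.03120173e-01, -3.12773609e+01,
       -6.35888404e-02,  3.30976001e-02, -1.63156221e-05]), 'position': array([0.27319844, 0.58982042, 0.19359743]), 'tool_rot': array([6.75943970e-01, 3.06798387e+00, 1.24622918e-04]), 'ft_force': array([-0.17934329,  0.05187136,  0.000438  ]), 'torque': array([-0.01347349, -0.01412852, -0.02177216]), 'grip_width': 0.9983562742622547}
```

View pics/top0.png

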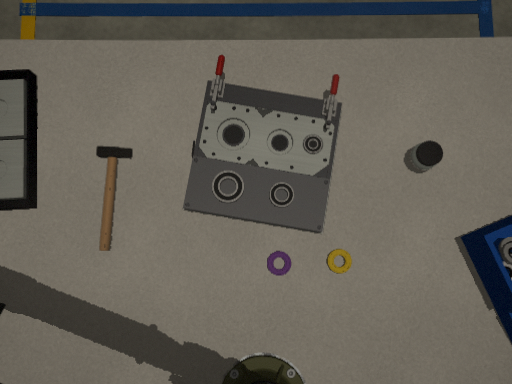

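View pics/side0.png

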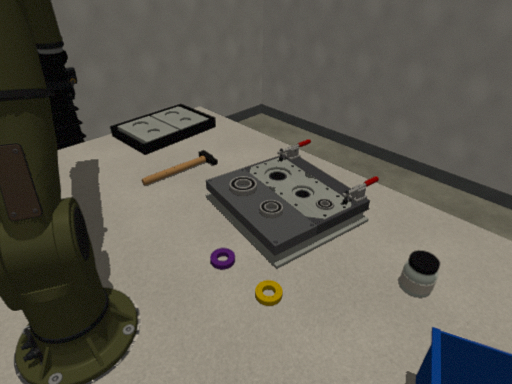

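Candidates for the medium bearing in the top view are steel at (282,195), purple at (279,262) and yellow at (339,261). The steel one on the plate is the one meant. The large bearing is at (228,186). The large, medium and small seats are at (233,133), (281,142) and (313,144), and the small seat is already filled. Next I'll check with a close crop and measure.

```bash
python3 - <<'E'
from h import *
im=ctrl.get_image("top")[:,:,::-1]
c=im[80:235,180:350]; c=cv2.resize(c,None,fx=3.5,fy=3.5,interpolation=cv2.INTER_CUBIC)
cv2.imwrite("pics/crop1.png",np.clip(c*1.8,0,255).astype(np.uint8))
g=cv2.cvtColor(im,cv2.COLOR_BGR2GRAY)
for t in("bearing_large","bearing_medium"):
    for r in ctrl.masks_of("top",t)[:3]:
        m=r["region"]; v,u=np.nonzero(m); uv=[u.mean(),v.mean()]
        print(t,round(r["confidence"],2),np.round(uv,2),m.sum(),np.round(onz("top",uv,.088)[0],4))
R=cv2.Rodrigues(np.array(ctrl.get_state()["tool_rot"]))[0]; print(R.round(3))
E
```

```text
bearing_large 0.7 [227.5  186.54] 683 [0.5249 0.0813 0.088 ]
bearing_medium 0.92 [338.84 261.35] 400 [ 0.3403 -0.1862  0.088 ]
bearing_medium 0.79 [281.02 194.85] 434 [ 0.503 -0.05   0.088]
bearing_medium 0.64 [278.52 263.45] 387 [ 0.3368 -0.041   0.088 ]
[[-0.907  0.42   0.   ]
 [ 0.42   0.907  0.   ]
 [-0.     0.    -1.   ]]
```

View pics/crop1.png

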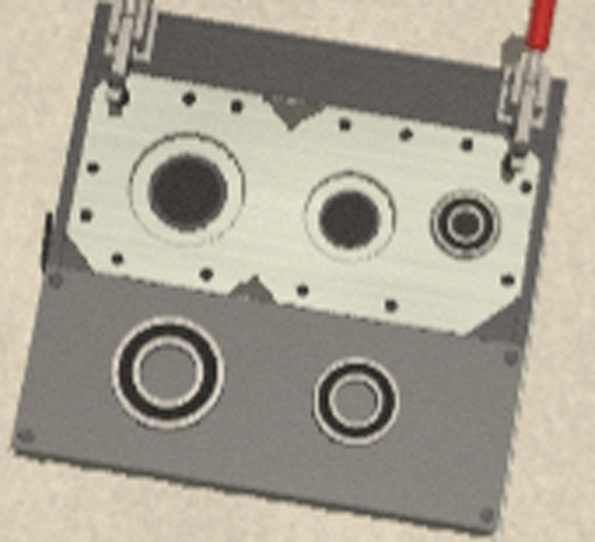

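```bash
cat >> h.py <<'E'
from scipy.optimize import least_squares
def circ(n,c,r,z,sgn,dr=.006,im=None,it=4):
    """refine circle centre on plane z; sgn: +1 brighter outside, -1 darker outside"""
    g=cv2.cvtColor(im if im is not None else ctrl.get_image(n),cv2.COLOR_RGB2GRAY).astype(np.float32)
    g=cv2.GaussianBlur(g,(0,0),.6); a=np.linspace(0,2*np.pi,180,endpoint=False); c=np.array(c[:2],float)
    for k in range(it):
        rr=r+np.arange(-dr,dr+1e-9,.0002)
        P=np.stack([c[0]+np.outer(np.cos(a),rr),c[1]+np.outer(np.sin(a),rr),np.full((180,len(rr)),z)],-1)
        uv=proj(n,P.reshape(-1,3)).astype(np.float32).reshape(180,-1,2)
        d=np.gradient(cv2.remap(g,uv[...,0],uv[...,1],cv2.INTER_CUBIC),axis=1)*sgn
        i=d[:,3:-3].argmax(1)+3; w=d[np.arange(180),i]; e=P[np.arange(180),i,:2]
        e=e[w>.5*np.median(w)]
        s=least_squares(lambda q:np.hypot(*(e-q[:2]).T)-q[2],[*c,r],loss="soft_l1",f_scale=.0007)
        c=s.x[:2]
    return s.x,np.median(np.abs(s.fun))
E
cat > m.py <<'E'
from h import *
c0=lambda x,y,z:onz("top",[x/3.5+180-.36,y/3.5+80-.36],z)[0][:2]
init=dict(BL=(168,372),BM=(356,400),SL=(187,189),SM=(350,218),BS=(465,224))
for n in("top","side"):
    im=ctrl.get_image(n)
    f=lambda k,r,z,s:print(n,k,r,*[np.round(np.array(v)*1e3,1) for v in circ(n,c0(*init[k],z),r,z,s,im=im)])
    f("BL",.04,.088,-1);f("BL",.02,.088,-1 if 0 else 1)
    f("BM",.031,.086,-1);f("BM",.015,.086,1)
    for s in(1,-1): f("SL",.0415,.07,s);f("SM",.0325,.07,s)
    f("BS",.0235,.074,-1)
E
python3 m.py
```

```text
top BL 0.04 [527.   81.3  39.7] 0.3
top BL 0.02 [526.9  81.3  20. ] 0.3
top BM 0.031 [505.6 -51.   30.9] 0.3
top BM 0.015 [505.5 -51.2  14.6] 0.4
top SL 0.0415 [663.1  68.2  43.2] 0.3
top SM 0.0325 [647.8 -50.9  29.5] 1.3
top SL 0.0415 [662.1  68.1  39.3] 0.4
top SM 0.0325 [640.5 -49.3  30.4] 0.3
top BS 0.0235 [ 634.6 -132.7   23. ] 0.3
side BL 0.04 [527.1  79.4  41.4] 1.0
side BL 0.02 [527.   79.5  18.1] 1.1
side BM 0.031 [505.6 -52.7  32.4] 0.9
side BM 0.015 [506.1 -52.2  13.1] 1.0
side SL 0.0415 [664.8  66.6  40.5] 1.7
side SM 0.0325 [642.9 -51.3  31.6] 1.2
side SL 0.0415 [655.8  60.1  37.6] 0.3
side SM 0.0325 [633.8 -58.1  28.9] 0.3
side BS 0.0235 [ 634.1 -122.7   23.3] 2.4
```

```bash
cat >> h.py <<'E'
def go(x,y,z,head=-10.5):
    s=ctrl.get_state(); R=cv2.Rodrigues(np.array(s["tool_rot"]))[0]
    d=R.T@(np.array([x,y,z])-s["position"])/.03; h=np.degrees(np.arctan2(R[1,1],R[0,1]))
    print("t",s["time"],"pos",np.round(s["position"],4),"head",round(h,2),"-> dp",d.round(3),"turn",round((h-head)/5,3),"F",np.round(s["ft_force"],1),"w",round(s["grip_width"],3))
E
python3 - <<'E'
from h import *
go(.527,.0805,.15)
n="top"; im=ctrl.get_image(n)
for s in(1,-1):
  for r,c in((.0415,(.6626,.0682)),(.0325,(.641,-.0494))): print(s,r,*[np.round(np.array(v)*1e3,1) for v in circ(n,c,r,.07,s,dr=.003,im=im)])
E
```

```text
t 1.15 pos [0.2733 0.5898 0.1936] head 65.14 -> dp [-14.81  -11.849   1.452] turn 15.129 F [ 0.4  0.4 -0.2] w 1.0
1 0.0415 [663.1  68.2  43.2] 0.3
1 0.0325 [641.6 -49.5  34.3] 0.3
-1 0.0415 [662.1  68.1  39.5] 0.3
-1 0.0325 [640.6 -49.3  30.5] 0.3
```

Emit:
{"op": "move_arm", "data": {"dp": [[-14.8, -11.8, 0], [-14.8, -11.8, 0], [-14.8, -11.8, 0], [-14.8, -11.8, 0], [-14.8, -11.8, 0]], "turn": [15.1, 15.1, 15.1, 15.1, 15.1], "jaw": [1, 1, 1, 1, 1]}}

```text
time: 1.7
position: [0.3858, 0.3644, 0.1938]
tool_rot: [1.761, 2.602, 0.001]
ft_force: [0.8, 0.3, 0.9]
grip_width: 0.997
```

```bash
python3 -c "
from h import *
go(.527,.0805,.15)"
```

```text
t 1.7 pos [0.3858 0.3644 0.1938] head 21.83 -> dp [-10.535   0.85    1.457] turn 6.465 F [0.8 0.3 0.9] w 0.997
```

Emit:
{"op": "move_arm", "data": {"dp": [[-10.5, 0.85, 1.2], [-10.5, 0.85, 1.2], [-10.5, 0.85, 1.2], [-10.5, 0.85, 1.2], [-10.5, 0.85, 1.2]], "turn": [6.5, 6.5, 6.5, 6.5, 6.5], "jaw": [1, 1, 1, 1, 1]}}

```text
time: 2.2
position: [0.4978, 0.1427, 0.1655]
tool_rot: [2.415, 2.01, 0.002]
ft_force: [0.9, 1.2, 1.1]
grip_width: 0.997
```

```bash
python3 -c "
from h import *
go(.527,.0805,.15)"
```

```text
t 2.2 pos [0.4978 0.1427 0.1655] head -10.46 -> dp [-1.864  1.332  0.517] turn 0.008 F [0.9 1.2 1.1] w 0.997
```

Emit:
{"op": "move_arm", "data": {"dp": [[-1.86, 1.33, 0.5], [-1.86, 1.33, 0.5], [-1.86, 1.33, 0.5], [-1.86, 1.33, 0.5]], "turn": [0, 0, 0, 0], "jaw": [1, 1, 1, 1]}}

```text
time: 2.6
position: [0.5262, 0.0831, 0.1503]
tool_rot: [-2.412, -2.012, -0.0]
ft_force: [-0.2, 0.9, 0.6]
grip_width: 1.004
```

```bash
python3 - <<'E'
from h import *
go(.527,.0805,.15)
save("top","top2",(180,80,350,235),3.5)
go(.527,.0805,.074)
E
```

```text
t 2.6 pos [0.5262 0.0831 0.1503] head -10.35 -> dp [-0.079  0.042  0.011] turn 0.031 F [-0.2  0.9  0.6] w 1.004
t 2.65 pos [0.526  0.0841 0.1505] head -10.23 -> dp [-0.116  0.054  2.548] turn 0.054 F [-0.3 -0.2  0.1] w 1.0
```

View pics/top2.png

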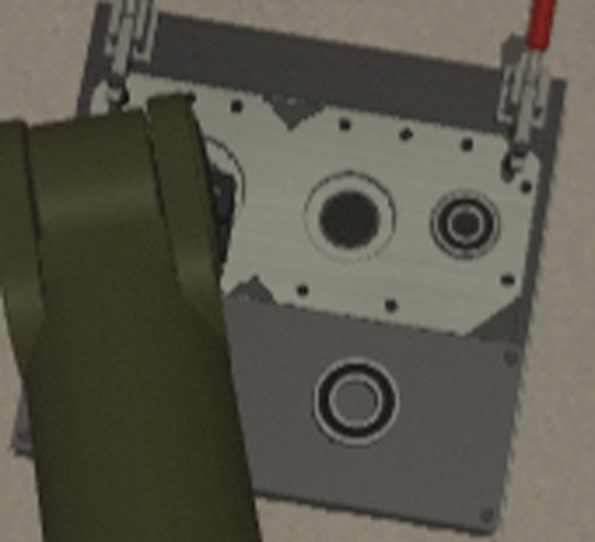

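Emit:
{"op": "move_arm", "data": {"dp": [[-0.12, 0.05, 1.85], [-0.12, 0.05, 1.85], [-0.12, 0.05, 1.85], [-0.12, 0.05, 1.85], [-0.12, 0.05, 1.85]], "turn": [0.05, 0.05, 0.05, 0.05, 0.05], "jaw": [1, 1, 1, 1, 1]}}

```text
time: 3.15
position: [0.5285, 0.0796, 0.0967]
tool_rot: [2.415, 2.008, 0.005]
ft_force: [0.3, 0.6, 0.9]
grip_width: 0.997
```

```bash
python3 - <<'E'
from h import *
save("side","side2",(190,130,350,250),5)
go(.527,.0805,.074)
E
```

```text
t 3.2 pos [0.5284 0.0794 0.0966] head -10.54 -> dp [ 0.027 -0.055  0.752] turn -0.007 F [ 0.5 -0.6 -0.5] w 0.996
```

View pics/side2.png

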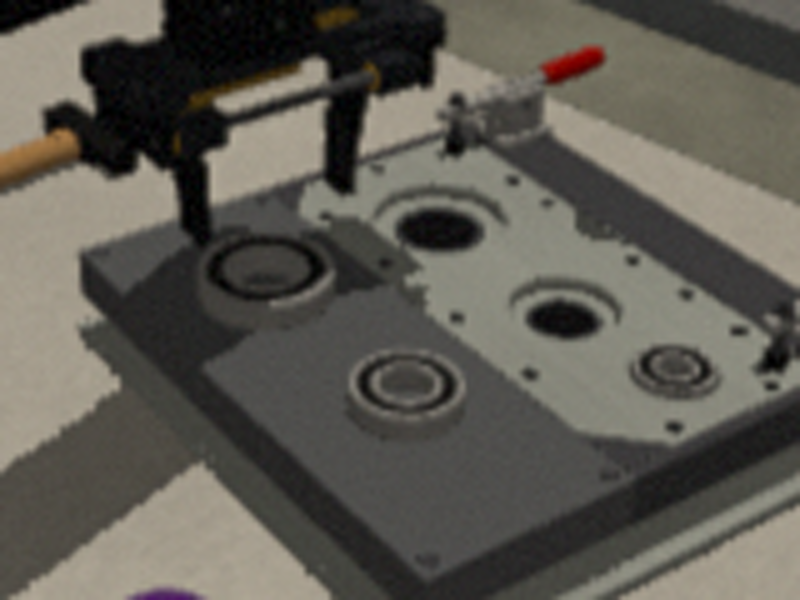

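```bash
python3 - <<'E'
from h import *
cr=lambda P:((proj("side",P)-[190,130])*5).round(0)
h=np.radians(-10.5); d=np.array([np.cos(h),np.sin(h),0]); l=np.array([-d[1],d[0],0]); t=np.array([.5284,.0795,.0966])
for s in(-1,1):
  print([cr(t+s*d*k+l*m).tolist() for k in(.0435,.0585) for m in(-.0095,.0095)])
print(cr(t),cr([.527,.0794,.088]),cr([.527,.0813,.088]))
E
```

```text
[[[209.0, 282.0]], [[191.0, 267.0]], [[186.0, 291.0]], [[169.0, 275.0]]]
[[[336.0, 237.0]], [[318.0, 223.0]], [[357.0, 230.0]], [[339.0, 216.0]]]
[[265. 252.]] [[263. 265.]] [[261. 264.]]
```

```bash
python3 - <<'E'
from h import *
im=ctrl.get_image("side")[:,:,::-1]; c=cv2.resize(im[140:205,215:285],None,fx=9,fy=9,interpolation=cv2.INTER_CUBIC)
cv2.imwrite("pics/s3.png",(255*(c/255.)**.5).astype(np.uint8)); go(.527,.0805,.074)
E
```

```text
t 3.25 pos [0.5282 0.0792 0.0963] head -10.55 -> dp [ 0.034 -0.05   0.744] turn -0.01 F [-0.1 -0.1  0.1] w 1.0
```

View pics/s3.png

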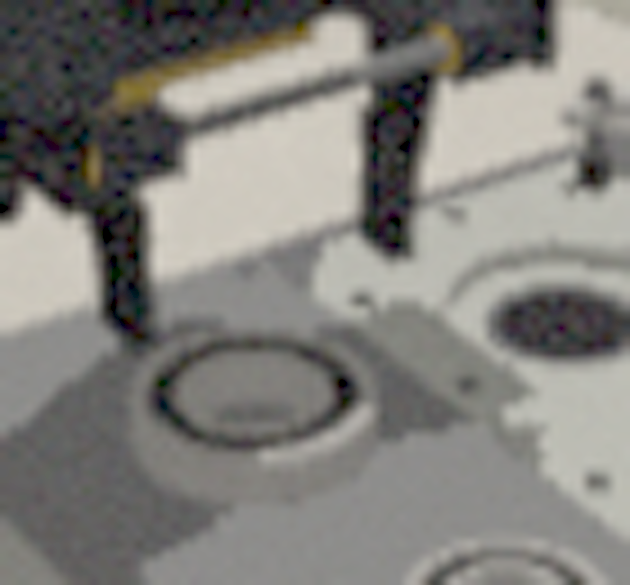

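```bash
python3 - <<'E'
from h import *
uv=[[229.4,177.3],[258.2,167.5]]
for z in(.0966,.11,.12,.125,.13):
    p=onz("side",uv,z); print(z,p[:,:2].round(4).tolist(),"mid",p.mean(0)[:2].round(4),"sep",np.linalg.norm(p[1]-p[0]).round(4),"ang",np.degrees(np.arctan2(*(p[1]-p[0])[1::-1])).round(1))
import numpy as np
for n in ("side","top"): print(n,[ (r["rect"],r["confidence"]) for r in ctrl.look_for(n,"bearing_large")[:2]])
s=ctrl.get_state(); print(s["joint_positions"].round(4))
E
```

```text
0.0966 [[0.5114, 0.1192], [0.6122, 0.1004]] mid [0.5618 0.1098] sep 0.1025 ang -10.5
0.11 [[0.4975, 0.1028], [0.5959, 0.0845]] mid [0.5467 0.0936] sep 0.1 ang -10.5
0.12 [[0.4871, 0.0906], [0.5837, 0.0726]] mid [0.5354 0.0816] sep 0.0982 ang -10.5
0.125 [[0.482, 0.0844], [0.5776, 0.0667]] mid [0.5298 0.0756] sep 0.0973 ang -10.5
0.13 [[0.4768, 0.0783], [0.5715, 0.0607]] mid [0.5241 0.0695] sep 0.0963 ang -10.5
side [([244.6, 183.9, 24.9, 17.6], 0.85)]
top [([314.1, 142.8, 17.5, 20.7], 0.21), ([424.0, 155.6, 37.3, 28.2], 0.18)]
[-0.5969  0.1482  0.4344  1.8789 -0.0693  1.1273 -0.3216]
```

Emit:
{"op": "move_arm", "data": {"dp": [[0, 0, 0.1], [0, 0, 0.2], [0, 0, 0.28], [0, 0, 0.35], [0, 0, 0.4]], "turn": [0, 0, 0, 0, 0], "jaw": [1, 1, 1, 1, 1]}}

```text
time: 3.85
position: [0.527, 0.0786, 0.0824]
tool_rot: [-2.417, -2.007, 0.001]
ft_force: [0.1, -0.3, 0.4]
grip_width: 0.999
```

```bash
python3 - <<'E'
from h import *
im=ctrl.get_image("side")[:,:,::-1]; c=cv2.resize(im[140:205,215:285],None,fx=9,fy=9,interpolation=cv2.INTER_CUBIC)
cv2.imwrite("pics/s4.png",(255*(c/255.)**.5).astype(np.uint8)); go(.527,.0805,.074)
E
```

```text
t 3.9 pos [0.5269 0.0786 0.0823] head -10.58 -> dp [ 0.063 -0.009  0.275] turn -0.015 F [ 0.6 -0.9 -1. ] w 0.997
```

View pics/s4.png

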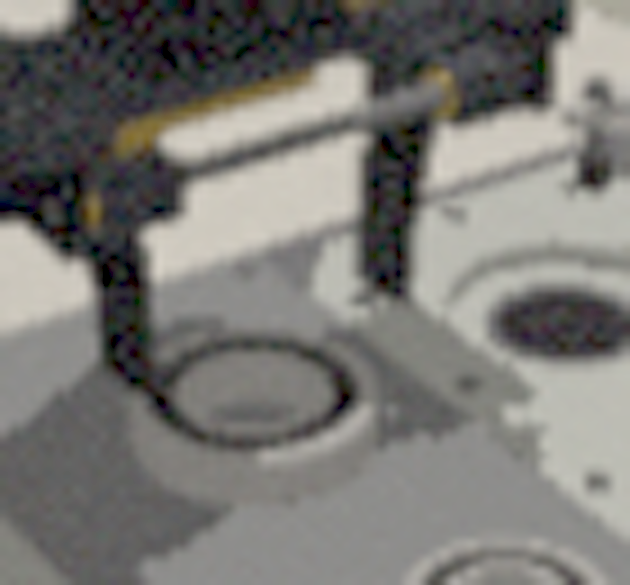

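```bash
python3 - <<'E'
from h import *
h=np.radians(-10.5); d=np.array([np.cos(h),np.sin(h),0]); l=np.array([-d[1],d[0],0])
for t,lab in((np.array([.526,.0835,.15]),"as stated"),(np.array([.56,.1145,.15]),"shifted xy"),(np.array([.53,.08,.175]),"shifted z")):
  print(lab,[((proj("top",t+a*d*.095-l*.0375+np.array([0,0,z]))-[180,80])*3.5).round(0).tolist() for z in(.07,.15) for a in(-1,1)])
im=ctrl.get_image("top")[:,:,::-1]; c=cv2.resize(im[80:235,180:350],None,fx=3.5,fy=3.5,interpolation=cv2.INTER_CUBIC)
cv2.imwrite("pics/t4.png",(255*(c/255.)**.4).astype(np.uint8))
E
```

```text
as stated [[[183.0, 500.0]], [[237.0, 204.0]], [[176.0, 490.0]], [[235.0, 169.0]]]
shifted xy [[[132.0, 446.0]], [[187.0, 152.0]], [[122.0, 431.0]], [[182.0, 113.0]]]
shifted z [[[187.0, 491.0]], [[242.0, 187.0]], [[181.0, 479.0]], [[241.0, 151.0]]]
```

View pics/t4.png

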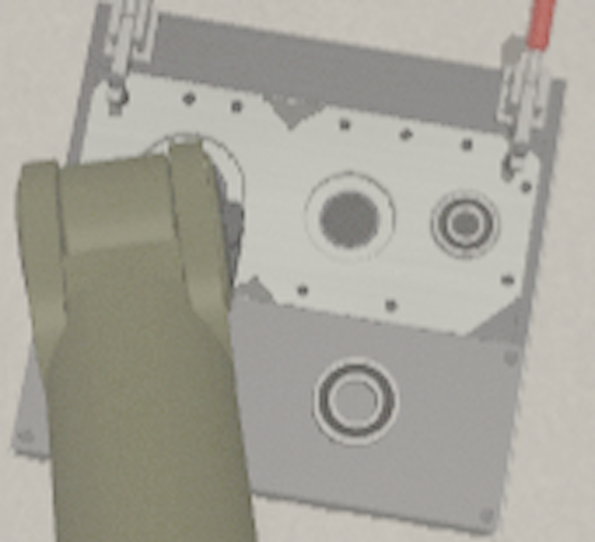

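Emit:
{"op": "move_arm", "data": {"dp": [[0.06, 0, 0.07], [0.06, 0, 0.14], [0.06, 0, 0.2], [0.06, 0, 0.26], [0.06, 0, 0.26]], "turn": [0, 0, 0, 0, 0], "jaw": [1, 1, 1, 1, 1]}}

```text
time: 4.45
position: [0.5273, 0.0804, 0.0747]
tool_rot: [-2.417, -2.007, 0.001]
ft_force: [0.2, -0.8, -0.4]
grip_width: 1.0
```

Emit:
{"op": "move_arm", "data": {"dp": [[0, 0, 0], [0, 0, 0], [0, 0, 0]], "turn": [0, 0, 0], "jaw": [0.8, 0.8, 0.8], "grip_force": 3}}

```text
time: 4.75
position: [0.5276, 0.0804, 0.0751]
tool_rot: [2.417, 2.007, 0.0]
ft_force: [0.2, 0.1, -0.6]
grip_width: 0.907
```

```bash
python3 - <<'E'
from h import *
go(.527,.0805,.074)
print(circ("side",(.527,.0794),.04,.088,-1), circ("side",(.527,.0794),.02,.088,1))
E
```

```text
t 4.75 pos [0.5276 0.0804 0.0751] head -10.58 -> dp [-0.002 -0.021  0.036] turn -0.015 F [ 0.2  0.1 -0.6] w 0.907
(array([0.52561487, 0.07890436, 0.04176685]), np.float64(0.000783227767612131)) (array([0.52560116, 0.0775032 , 0.015852  ]), np.float64(0.0005538352759102425))
```

Emit:
{"op": "move_arm", "data": {"dp": [[0, 0, 0], [0, 0, 0], [0, 0, 0]], "turn": [0, 0, 0], "jaw": [0.6, 0.6, 0.6], "grip_force": 3}}

```text
time: 5.15
position: [0.5275, 0.0804, 0.075]
tool_rot: [-2.417, -2.007, -0.0]
ft_force: [0.3, 0.4, 0.1]
grip_width: 0.807
```

```bash
python3 - <<'E'
from h import *
go(.527,.0805,.074)
im=ctrl.get_image("side")[:,:,::-1]; c=cv2.resize(im[140:205,215:285],None,fx=9,fy=9,interpolation=cv2.INTER_CUBIC)
cv2.imwrite("pics/s5.png",(255*(c/255.)**.5).astype(np.uint8))
E
```

```text
t 5.15 pos [0.5275 0.0804 0.075 ] head -10.58 -> dp [-0.001 -0.017  0.032] turn -0.015 F [0.3 0.4 0.1] w 0.807
```

View pics/s5.png

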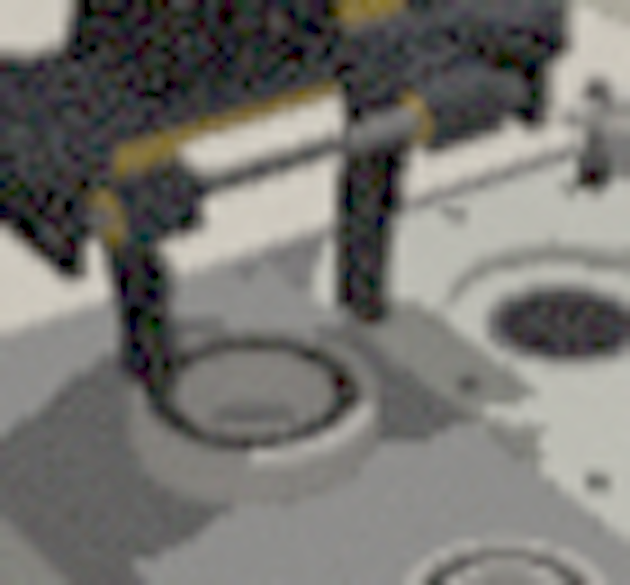

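```bash
python3 - <<'E'
from h import *
uv=[[231.7,182.8],[255.6,175.3]]
for z in(.09,.095,.1,.105):
    p=onz("side",uv,z); print(z,p[:,:2].round(4).tolist(),"mid",p.mean(0)[:2].round(4),"sep",np.linalg.norm(p[1]-p[0]).round(4))
E
```

```text
0.09 [[0.5032, 0.1001], [0.582, 0.0813]] mid [0.5426 0.0907] sep 0.081
0.095 [[0.4981, 0.0942], [0.5762, 0.0756]] mid [0.5372 0.0849] sep 0.0803
0.1 [[0.4931, 0.0884], [0.5705, 0.0699]] mid [0.5318 0.0791] sep 0.0796
0.105 [[0.488, 0.0825], [0.5647, 0.0642]] mid [0.5264 0.0734] sep 0.0789
```

Emit:
{"op": "move_arm", "data": {"dp": [[0, 0, 0], [0, 0, 0.05], [0, 0, 0.1], [0, 0, 0.2], [0, 0, 0.2]], "turn": [0, 0, 0, 0, 0], "jaw": [1, 1, 1, 1, 1], "grip_force": 3}}

```text
time: 5.7
position: [0.5271, 0.0803, 0.0684]
tool_rot: [-2.416, -2.007, 0.001]
ft_force: [0.3, -0.6, 0.3]
grip_width: 0.994
```

Emit:
{"op": "move_arm", "data": {"dp": [[0, 0, 0.04], [0, 0, 0.08], [0, 0, 0.12], [0, 0, 0.12]], "turn": [0, 0, 0, 0], "jaw": [1, 1, 1, 1]}}

```text
time: 6.1
position: [0.5274, 0.0804, 0.0652]
tool_rot: [-2.417, -2.007, 0.0]
ft_force: [-1.1, 0.4, 0.1]
grip_width: 1.002
```

Emit:
{"op": "move_arm", "data": {"dp": [[0, 0, 0.04], [0, 0, 0.08], [0, 0, 0.12], [0, 0, 0.12]], "turn": [0, 0, 0, 0], "jaw": [1, 1, 1, 1]}}

```text
time: 6.5
position: [0.5274, 0.0804, 0.0616]
tool_rot: [-2.417, -2.007, 0.0]
ft_force: [-0.4, 0.2, -0.3]
grip_width: 0.999
```

Emit:
{"op": "move_arm", "data": {"dp": [[0, 0, 0.04], [0, 0, 0.08], [0, 0, 0.12], [0, 0, 0.12]], "turn": [0, 0, 0, 0], "jaw": [1, 1, 1, 1]}}

```text
time: 6.9
position: [0.5274, 0.0804, 0.058]
tool_rot: [-2.417, -2.007, 0.0]
ft_force: [-0.2, -0.0, 0.5]
grip_width: 1.003
```

Emit:
{"op": "move_arm", "data": {"dp": [[0, 0, 0.04], [0, 0, 0.08], [0, 0, 0.12], [0, 0, 0.12]], "turn": [0, 0, 0, 0], "jaw": [1, 1, 1, 1]}}

```text
time: 7.3
position: [0.5274, 0.0804, 0.0544]
tool_rot: [-2.417, -2.007, 0.0]
ft_force: [-0.1, 0.1, 0.1]
grip_width: 0.999
```

```bash
python3 - <<'E'
from h import *
go(.527,.0805,.048)
print([np.round(v,4) for v in circ("side",(.527,.0794),.04,.088,-1)])
im=ctrl.get_image("side")[:,:,::-1]; c=cv2.resize(im[140:205,215:285],None,fx=9,fy=9,interpolation=cv2.INTER_CUBIC)
cv2.imwrite("pics/s6.png",(255*(c/255.)**.5).astype(np.uint8))
E
```

```text
t 7.3 pos [0.5274 0.0804 0.0544] head -10.58 -> dp [ 0.001 -0.013  0.212] turn -0.016 F [-0.1  0.1  0.1] w 0.999
[array([0.5269, 0.0784, 0.041 ]), np.float64(0.0011)]
```

View pics/s6.png

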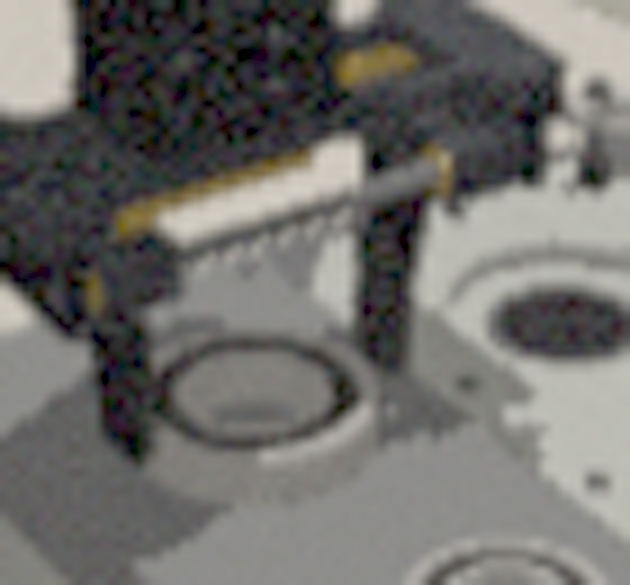

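The jaws now straddle the large bearing, with tips at about (230,190) and (258,181). The stated TCP z reads about 25 mm lower than the fingertips really are, so I'm working from picture and force. Now I'll close lightly.

Emit:
{"op": "move_arm", "data": {"dp": [[0, 0, 0.05], [0, 0, 0.1], [0, 0, 0.1], [0, 0, 0.1], [0, 0, 0.1]], "turn": [0, 0, 0, 0, 0], "jaw": [1, 0.7, 0.7, 0.7, 0.7], "grip_force": 3}}

```text
time: 7.9
position: [0.5269, 0.0805, 0.0512]
tool_rot: [-2.416, -2.007, 0.001]
ft_force: [-1.1, 0.9, -0.8]
grip_width: 0.905
```

```bash
python3 - <<'E'
from h import *
go(.527,.0805,.052)
uv=[[230,190.3],[258.3,181]]
for z in(.075,.08,.085):
    p=onz("side",uv,z); print(z,"mid",p.mean(0)[:2].round(4))
for k in range(2): print([np.round(v,4) for v in circ("side",(.527,.0784),.02,.088,1,dr=.004)],[np.round(v,4) for v in circ("side",(.527,.0784),.04,.088,-1)])
E
```

```text
t 7.9 pos [0.5269 0.0805 0.0512] head -10.57 -> dp [ 0.001  0.002 -0.025] turn -0.014 F [-1.1  0.9 -0.8] w 0.905
0.075 mid [0.5352 0.0806]
0.08 mid [0.53   0.0751]
0.085 mid [0.5248 0.0695]
[array([0.5283, 0.0796, 0.0188]), np.float64(0.0004)] [array([0.5274, 0.0777, 0.0399]), np.float64(0.0015)]
[array([0.5286, 0.0798, 0.0187]), np.float64(0.0005)] [array([0.5273, 0.0776, 0.0402]), np.float64(0.0016)]
```

Emit:
{"op": "move_arm", "data": {"dp": [[0, 0, 0], [0, 0, 0]], "turn": [0, 0], "jaw": [0.6, 0.6]}}

```text
time: 8.3
position: [0.5273, 0.0804, 0.0513]
tool_rot: [-2.417, -2.007, 0.001]
ft_force: [-0.5, 0.0, -3.0]
grip_width: 0.906
```

```bash
python3 - <<'E'
from h import *
for k in range(3): go(.527,.0805,.052);ctrl.get_image("side")
E
```

```text
t 8.3 pos [0.5273 0.0804 0.0513] head -10.57 -> dp [ 0.002 -0.01  -0.024] turn -0.014 F [-0.5  0.  -3. ] w 0.906
t 8.35 pos [0.5274 0.0803 0.0513] head -10.57 -> dp [ 0.003 -0.015 -0.022] turn -0.015 F [-0.5 -0.  -4.1] w 0.908
t 8.4 pos [0.5275 0.0803 0.0513] head -10.57 -> dp [ 0.002 -0.018 -0.023] turn -0.014 F [ 0.3 -0.4 -3.8] w 0.909
```

Emit:
{"op": "move_arm", "data": {"dp": [[0, 0, 0.02], [0, 0, 0.02], [0, 0, 0.02]], "turn": [0, 0, 0], "jaw": [0.6, 0.6, 0.6]}}

```text
time: 8.75
position: [0.5277, 0.0803, 0.0512]
tool_rot: [2.417, 2.007, 0.0]
ft_force: [-1.3, -1.2, -1.2]
grip_width: 0.906
```

```bash
python3 - <<'E'
from h import *
for k in range(2): go(.527,.0805,.052);ctrl.get_image("side")
E
```

```text
t 8.75 pos [0.5277 0.0803 0.0512] head -10.58 -> dp [ 0.001 -0.024 -0.026] turn -0.016 F [-1.3 -1.2 -1.2] w 0.906
t 8.8 pos [0.5277 0.0803 0.0512] head -10.58 -> dp [ 0.002 -0.024 -0.026] turn -0.016 F [-1.5 -0.3 -0.4] w 0.906
```

Emit:
{"op": "move_arm", "data": {"dp": [[0.04, 0.3, 0], [0.08, 0.7, 0], [0.12, 1.1, 0], [0.16, 1.5, 0], [0.2, 1.9, 0]], "turn": [0, 0, 0, 0, 0], "jaw": [0.6, 0.6, 0.6, 0.6, 0.6], "grip_force": 4}}

```text
time: 9.35
position: [0.5842, 0.0763, 0.051]
tool_rot: [-2.415, -2.006, 0.003]
ft_force: [-6.3, -0.1, 4.6]
grip_width: 0.905
```

```bash
python3 - <<'E'
from h import *
t=np.array([.5277,.0803])+[.1346,-.0132]; print(t)
go(*t,.0512)
b=[.0,0]; s=ctrl.get_state()["position"]
print([np.round(v,4) for v in circ("side",s[:2]+[.0007,-.0006],.02,.088,1,dr=.004)])
E
```

```text
[0.6623 0.0671]
t 9.35 pos [0.5842 0.0763 0.051 ] head -10.55 -> dp [ 0.175  2.616 -0.012] turn -0.01 F [-6.3 -0.1  4.6] w 0.905
[array([0.5849, 0.0756, 0.0178]), np.float64(0.0006)]
```

Emit:
{"op": "move_arm", "data": {"dp": [[0.04, 0.4, -0.01], [0.08, 0.8, -0.01], [0.12, 1.2, -0.01], [0.16, 1.6, -0.01], [0.18, 1.9, -0.01]], "turn": [0, 0, 0, 0, 0], "jaw": [0.6, 0.6, 0.6, 0.6, 0.6]}}

```text
time: 9.9
position: [0.6419, 0.0709, 0.0511]
tool_rot: [-2.416, -2.007, 0.001]
ft_force: [-4.9, 0.4, 2.4]
grip_width: 0.904
```

```bash
python3 - <<'E'
from h import *
go(.6623,.0671,.0512)
s=ctrl.get_state()["position"]
print([np.round(v,4) for v in circ("side",s[:2]+[.0007,-.0006],.02,.088,1,dr=.004)])
E
```

```text
t 9.9 pos [0.6419 0.0709 0.0511] head -10.56 -> dp [-0.001  0.692 -0.005] turn -0.012 F [-4.9  0.4  2.4] w 0.904
[array([0.6414, 0.068 , 0.018 ]), np.float64(0.0012)]
```

Emit:
{"op": "move_arm", "data": {"dp": [[0, 0.25, 0], [0, 0.45, 0], [0, 0.57, 0], [0, 0.57, 0]], "turn": [0, 0, 0, 0], "jaw": [0.6, 0.6, 0.6, 0.6], "grip_force": 3}}

```text
time: 10.35
position: [0.6583, 0.0678, 0.0517]
tool_rot: [-2.416, -2.007, 0.001]
ft_force: [-5.6, 1.5, 4.7]
grip_width: 0.988
```

```bash
python3 - <<'E'
from h import *
go(.6623,.0671,.0512)
s=ctrl.get_state()["position"]; im=ctrl.get_image("side"); cv2.imwrite("pics/s7.png",im[:,:,::-1])
for q in((.02,.088,1,.004),(.04,.088,-1,.004)): print([np.round(v,4) for v in circ("side",s[:2]+[.0,-.001],*q[:3],dr=q[3],im=im)])
go(.6623,.0671,.0512)
E
```

```text
t 10.35 pos [0.6583 0.0678 0.0517] head -10.58 -> dp [0.002 0.137 0.016] turn -0.015 F [-5.6  1.5  4.7] w 0.988
[array([0.6629, 0.0734, 0.0221]), np.float64(0.0005)]
[array([0.6551, 0.0645, 0.0398]), np.float64(0.0012)]
t 10.4 pos [0.658  0.0679 0.0517] head -10.57 -> dp [0.001 0.146 0.015] turn -0.014 F [-5.8  1.1  4.1] w 0.983
```

Emit:
{"op": "move_arm", "data": {"dp": [[0, 0, 0], [0, 0, 0]], "turn": [0, 0], "jaw": [1, 1]}}

```text
time: 10.6
position: [0.6586, 0.0678, 0.0517]
tool_rot: [-2.417, -2.007, -0.001]
ft_force: [-4.2, -0.2, 4.4]
grip_width: 0.996
```

```bash
python3 - <<'E'
from h import *
go(.6623,.0671,.0512)
c=cv2.resize(ctrl.get_image("side")[120:185,235:305,::-1],None,fx=9,fy=9,interpolation=cv2.INTER_CUBIC)
cv2.imwrite("pics/s8.png",(255*(c/255.)**.5).astype(np.uint8))
E
```

```text
t 10.6 pos [0.6586 0.0678 0.0517] head -10.57 -> dp [0.001 0.126 0.018] turn -0.014 F [-4.2 -0.2  4.4] w 0.996
```

View pics/s8.png

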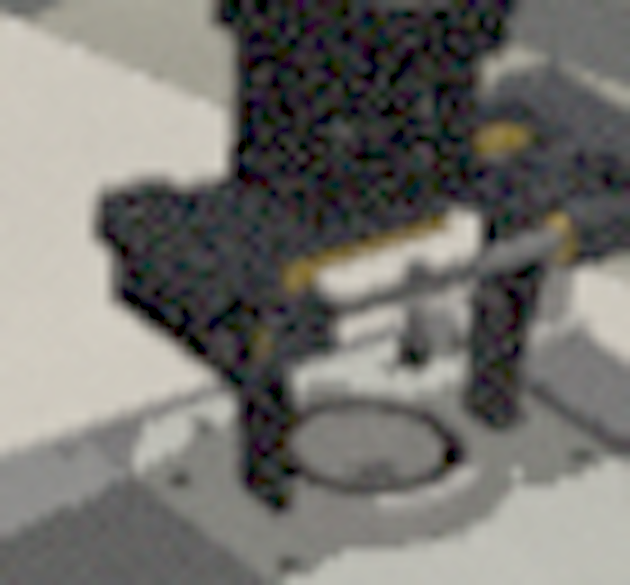

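Emit:
{"op": "move_arm", "data": {"dp": [[0, 0, -0.05], [0, 0.1, -0.1], [0, 0.1, -0.6], [0, 0.1, -1.6], [0, 0.1, -1.9]], "turn": [0, 0, 0, 0, 0], "jaw": [1, 1, 1, 1, 1]}}

```text
time: 11.15
position: [0.6647, 0.0667, 0.1128]
tool_rot: [2.414, 2.004, 0.01]
ft_force: [0.6, -0.4, 0.8]
grip_width: 1.003
```

Emit:
{"op": "move_arm", "data": {"dp": [[-4.8, -4.3, 0], [-4.8, -4.3, 0], [-4.8, -4.3, 0], [-4.8, -4.3, 0], [-4.8, -4.3, 0]], "turn": [0, 0, 0, 0, 0], "jaw": [1, 1, 1, 1, 1]}}

```text
time: 11.65
position: [0.5043, -0.0558, 0.1085]
tool_rot: [-2.423, -1.998, 0.001]
ft_force: [0.8, -0.1, 0.3]
grip_width: 0.998
```

```bash
python3 - <<'E'
from h import *
go(.5056,-.0515,.072)
for n in("top","side"):
  im=ctrl.get_image(n); cv2.imwrite(f"pics/{n}9.png",im[:,:,::-1])
  for nm,c,r,z,s in(("BL",(.6627,.0675),.04,.078,-1),("BL",(.6627,.0675),.02,.078,1),("BL",(.6627,.0675),.02,.088,1),("BM",(.5056,-.0515),.031,.086,-1),("BM",(.5056,-.0515),.015,.086,1)):
    print(n,nm,r,z,*[np.round(np.array(v)*1e3,1) for v in circ(n,c,r,z,s,dr=.005,im=im)])
E
```

```text
t 11.65 pos [ 0.5043 -0.0558  0.1085] head -11.0 -> dp [0.149 0.015 1.216] turn -0.1 F [ 0.8 -0.1  0.3] w 0.998
top BL 0.04 0.078 [661.1  68.7  38.6] 0.5
top BL 0.02 0.078 [661.1  69.5  18.9] 0.8
top BL 0.02 0.088 [658.5  69.   18.7] 0.8
top BM 0.031 0.086 [503.9 -53.7  31.2] 1.9
top BM 0.015 0.086 [509.  -51.6  17.5] 0.9
side BL 0.04 0.078 [664.1  64.2  39.3] 2.5
side BL 0.02 0.078 [663.5  72.3  19.6] 0.8
side BL 0.02 0.088 [663.6  67.5  19.4] 1.7
side BM 0.031 0.086 [506.9 -52.9  33. ] 0.9
side BM 0.015 0.086 [506.2 -53.8  12.8] 0.6
```

Emit:
{"op": "move_arm", "data": {"dp": [[0.12, 0.02, 0.4], [0.12, 0.02, 0.8], [0.12, 0.02, 1.0], [0.12, 0.02, 1.0]], "turn": [-0.1, -0.1, -0.1, -0.1], "jaw": [1, 1, 1, 1]}}

```text
time: 12.15
position: [0.5085, -0.047, 0.0763]
tool_rot: [-2.406, -2.018, 0.005]
ft_force: [-0.9, -0.0, -0.7]
grip_width: 0.999
```

```bash
python3 - <<'E'
from h import *
go(.5056,-.0515,.054)
E
```

```text
t 12.15 pos [ 0.5085 -0.047   0.0763] head -10.02 -> dp [-0.162 -0.066  0.743] turn 0.096 F [-0.9 -0.  -0.7] w 0.999
```

Emit:
{"op": "move_arm", "data": {"dp": [[-0.16, -0.07, 0], [-0.16, -0.07, 0.15], [-0.16, -0.07, 0.3], [-0.16, -0.07, 0.3]], "turn": [0.1, 0.1, 0.1, 0.1], "jaw": [1, 1, 1, 1]}}

```text
time: 12.55
position: [0.5061, -0.0518, 0.0687]
tool_rot: [-2.417, -2.007, 0.001]
ft_force: [-0.3, 0.4, -0.6]
grip_width: 1.0
```

```bash
python3 - <<'E'
from h import *
go(.5056,-.0515,.054)
E
```

```text
t 12.55 pos [ 0.5061 -0.0518  0.0687] head -10.59 -> dp [ 0.007 -0.019  0.491] turn -0.018 F [-0.3  0.4 -0.6] w 1.0
```

Tips are at about 0.088, just above the bearing, with 12 mm of play each side. Next I'll descend and close lightly.

Emit:
{"op": "move_arm", "data": {"dp": [[0, 0, 0.12], [0, 0, 0.24], [0, 0, 0.36], [0, 0, 0.46], [0, 0, 0.46]], "turn": [0, 0, 0, 0, 0], "jaw": [1, 1, 1, 1, 1]}}

```text
time: 13.05
position: [0.5061, -0.0517, 0.0549]
tool_rot: [-2.416, -2.007, 0.001]
ft_force: [-0.9, -0.5, -0.3]
grip_width: 0.999
```

Emit:
{"op": "move_arm", "data": {"dp": [[0, 0, 0], [0, 0, 0], [0, 0, 0], [0, 0, 0], [0, 0, 0]], "turn": [0, 0, 0, 0, 0], "jaw": [0.55, 0.5, 0.45, 0.3, 0.2], "grip_force": 3}}

```text
time: 13.55
position: [0.5062, -0.0517, 0.0555]
tool_rot: [-2.416, -2.007, 0.001]
ft_force: [-0.8, 0.4, 1.8]
grip_width: 0.699
```

Emit:
{"op": "move_arm", "data": {"dp": [[0, 0, 0], [0, 0, 0], [0, 0, 0]], "turn": [0, 0, 0], "jaw": [0.2, 0.2, 0.2], "grip_force": 3}}

```text
time: 13.85
position: [0.5063, -0.0517, 0.0555]
tool_rot: [-2.416, -2.007, 0.0]
ft_force: [-1.2, 0.9, 1.7]
grip_width: 0.697
```

```bash
python3 - <<'E'
from h import *
go(.5056,-.0515,.054)
im=ctrl.get_image("side")
for q in((.031,.086,-1),(.015,.086,1)): print([np.round(v,4) for v in circ("side",(.506,-.0525),*q,dr=.004,im=im)])
E
```

```text
t 13.85 pos [ 0.5063 -0.0517  0.0555] head -10.57 -> dp [ 0.002 -0.023  0.049] turn -0.015 F [-1.2  0.9  1.7] w 0.697
[array([ 0.507 , -0.0527,  0.0321]), np.float64(0.0013)]
[array([ 0.5072, -0.0532,  0.0131]), np.float64(0.0007)]
```

Emit:
{"op": "move_arm", "data": {"dp": [[0.07, 0.3, 0], [0.15, 0.7, 0], [0.23, 1.1, 0], [0.31, 1.5, 0], [0.39, 1.9, 0]], "turn": [0, 0, 0, 0, 0], "jaw": [0.2, 0.2, 0.2, 0.2, 0.2], "grip_force": 4}}

```text
time: 14.4
position: [0.5655, -0.0507, 0.0553]
tool_rot: [-2.416, -2.007, 0.001]
ft_force: [-4.0, -0.4, 3.7]
grip_width: 0.699
```

```bash
python3 - <<'E'
from h import *
go(.6408,-.0500,.0552)
s=ctrl.get_state()["position"]
print([np.round(v,4) for v in circ("side",s[:2]+[.0007,-.0013],.015,.086,1,dr=.004)])
E
```

```text
t 14.4 pos [ 0.5655 -0.0507  0.0553] head -10.57 -> dp [0.485 2.464 0.003] turn -0.013 F [-4.  -0.4  3.7] w 0.699
[array([ 0.5639, -0.0552,  0.0122]), np.float64(0.0002)]
```

Emit:
{"op": "move_arm", "data": {"dp": [[0.09, 0.4, 0], [0.18, 0.8, 0], [0.27, 1.2, 0], [0.35, 1.6, 0], [0.42, 1.9, 0]], "turn": [0, 0, 0, 0, 0], "jaw": [0.2, 0.2, 0.2, 0.2, 0.2], "grip_force": 3}}

```text
time: 14.95
position: [0.624, -0.0489, 0.0552]
tool_rot: [2.416, 2.007, -0.0]
ft_force: [-2.3, -0.3, 1.8]
grip_width: 0.702
```

```bash
python3 - <<'E'
from h import *
go(.6408,-.0500,.0552)
s=ctrl.get_state()["position"]
print([np.round(v,4) for v in circ("side",s[:2]+[.0007,-.0013],.015,.086,1,dr=.004)])
E
```

```text
t 14.95 pos [ 0.624  -0.0489  0.0552] head -10.57 -> dp [0.067 0.556 0.001] turn -0.014 F [-2.3 -0.3  1.8] w 0.702
[array([ 0.6234, -0.0526,  0.0124]), np.float64(0.0008)]
```

Emit:
{"op": "move_arm", "data": {"dp": [[0.03, 0.2, 0], [0.06, 0.36, 0], [0.07, 0.44, 0], [0.07, 0.44, 0]], "turn": [0, 0, 0, 0], "jaw": [0.2, 0.2, 0.2, 0.2]}}

```text
time: 15.4
position: [0.6372, -0.0492, 0.0554]
tool_rot: [2.416, 2.007, 0.002]
ft_force: [1.3, -0.2, -2.0]
grip_width: 0.697
```

```bash
python3 - <<'E'
from h import *
go(.6408,-.0500,.0552)
E
```

```text
t 15.4 pos [ 0.6372 -0.0492  0.0554] head -10.58 -> dp [-0.005  0.124  0.007] turn -0.016 F [ 1.3 -0.2 -2. ] w 0.697
```

Emit:
{"op": "move_arm", "data": {"dp": [[0, 0, 0], [0, 0.03, 0], [0, 0.06, 0], [0, 0.09, 0], [0, 0.12, 0]], "turn": [0, 0, 0, 0, 0], "jaw": [0.44, 0.44, 0.44, 0.44, 0.44]}}

```text
time: 15.9
position: [0.6402, -0.0498, 0.0556]
tool_rot: [2.417, 2.007, 0.001]
ft_force: [0.0, 0.6, -0.6]
grip_width: 0.716
```

```bash
python3 - <<'E'
from h import *
im=ctrl.get_image("side"); cv2.imwrite("pics/s10.png",im[:,:,::-1])
for z in(.076,.086):
  for r,s in((.015,1),(.031,-1)): print(z,r,[np.round(v,4) for v in circ("side",(.641,-.0510),r,z,s,dr=.004,im=im)])
go(.6408,-.0500,.0552)
E
```

```text
0.076 0.015 [array([ 0.647 , -0.0521,  0.0182]), np.float64(0.0003)]
0.076 0.031 [array([ 0.6418, -0.0507,  0.0308]), np.float64(0.0023)]
0.086 0.015 [array([ 0.6441, -0.0493,  0.0139]), np.float64(0.0013)]
0.086 0.031 [array([ 0.6404, -0.0567,  0.0311]), np.float64(0.0019)]
t 15.95 pos [ 0.6403 -0.0499  0.0556] head -10.58 -> dp [-0.001  0.018  0.013] turn -0.015 F [0.3 0.3 0.4] w 0.72
```

Emit:
{"op": "move_arm", "data": {"dp": [[0, 0.02, 0], [0, 0.02, 0], [0, 0.02, -0.2], [0, 0.02, -1], [0, 0.02, -2.4]], "turn": [0, 0, 0, 0, 0], "jaw": [0.65, 0.65, 0.65, 0.65, 0.65]}}

```text
time: 16.45
position: [0.6381, -0.0496, 0.1255]
tool_rot: [-2.414, -2.005, 0.008]
ft_force: [0.6, 0.1, 0.1]
grip_width: 0.819
```

Emit:
{"op": "move_arm", "data": {"dp": [[2, -2, -1.5], [4, -4, -2], [6, -6, -2], [7, -7, -2], [7, -7, -2]], "turn": [0, 0, 0, 0, 0], "jaw": [0.65, 0.65, 0.65, 0.65, 0.65]}}

```text
time: 16.95
position: [0.5031, 0.1504, 0.183]
tool_rot: [2.417, 2.007, 0.003]
ft_force: [1.1, 1.7, -0.4]
grip_width: 0.827
```

```bash
python3 - <<'E'
from h import *
go(.6408,-.0500,.0552)
g=[]
for n,(x,y) in(("top",(210,105)),("side",(250,150))):
  im=ctrl.get_image(n); c=cv2.resize(im[y:y+70,x:x+95,::-1],None,fx=8,fy=8,interpolation=cv2.INTER_CUBIC)[:290*2:1]
  cv2.imwrite(f"pics/{n}11.png",im[:,:,::-1]); g.append(cv2.resize(c,(640,295) if 0 else (400,295)))
  for nm,c0,r,z,s in(("BL",(.6627,.0675),.04,.078,-1),("BL",(.6627,.0675),.02,.078,1),("BM",(.641,-.05),.031,.076,-1),("BM",(.641,-.05),.015,.076,1),("BM",(.641,-.05),.015,.086,1)):
    print(n,nm,r,z,*[np.round(np.array(v)*1e3,1) for v in circ(n,c0,r,z,s,dr=.005,im=im)])
E
```

```text
t 16.95 pos [0.5031 0.1504 0.183 ] head -10.6 -> dp [-5.727  5.734  4.26 ] turn -0.02 F [ 1.1  1.7 -0.4] w 0.827
top BL 0.04 0.078 [661.   68.6  38.5] 0.6
top BL 0.02 0.078 [661.1  69.4  18.9] 0.7
top BM 0.031 0.076 [641.7 -49.6  30.1] 0.3
top BM 0.015 0.076 [641.6 -49.8  13.7] 0.6
top BM 0.015 0.086 [639.  -49.2  13.5] 0.6
side BL 0.04 0.078 [657.5  65.8  37.6] 1.5
side BL 0.02 0.078 [662.5  73.1  20.6] 1.0
side BM 0.031 0.076 [640.4 -53.5  27.5] 0.9
side BM 0.015 0.076 [641.9 -48.8  14.9] 1.1
side BM 0.015 0.086 [642.2 -52.2  15.3] 1.7
```

```bash
python3 - <<'E'
from h import *
f=lambda n,x,y:cv2.resize(cv2.imread(f"pics/{n}11.png")[y:y+45,x:x+120],None,fx=6.6,fy=6.6,interpolation=cv2.INTER_CUBIC)
c=np.vstack([f("top",205,115),f("side",245,162)]); cv2.imwrite("pics/last.png",(255*(c/255.)**.6).astype(np.uint8)); print(c.shape)
E
```

```text
(594, 792, 3)
```

View pics/last.png

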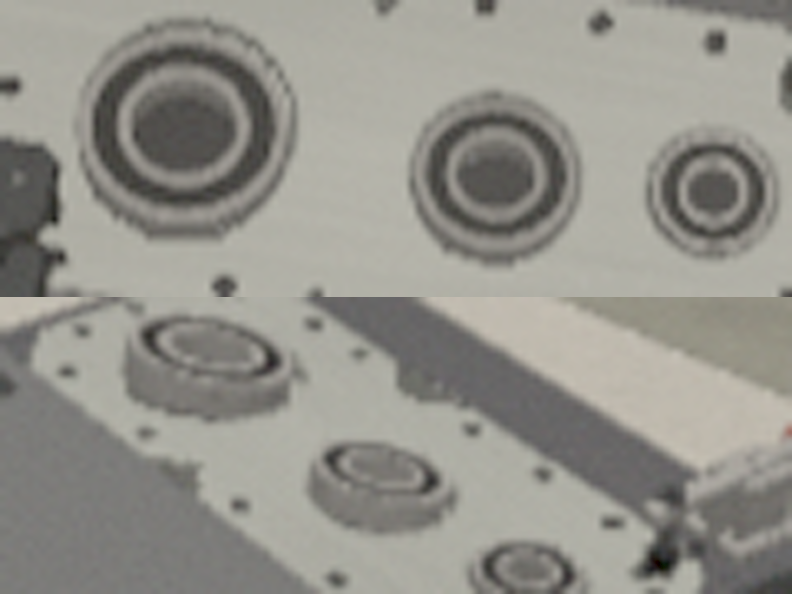

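The close view at full resolution shows that neither bearing is level. In the side view each stands high on its robot-side edge: the large at (125–300, 315–420) and the medium at (310–455, 440–530) in the lower half. They need a further push forward. I have no views left, so I'll write a numeric tilt check from the dark seal rings and try it on the first pictures, where the bearings lay flat.

```bash
cat > tilt.py <<'E'
from h import *
from scipy.optimize import minimize
a=np.linspace(0,2*np.pi,120,endpoint=False)
SPEC=dict(BL=(.018,.0236,.0337,.040),BM=(.016,.0183,.026,.031))
def rings(p,rs):   # p: x,y,z of top centre, slopes along x,y
    return [np.c_[p[0]+r*np.cos(a),p[1]+r*np.sin(a),p[2]+r*np.cos(a)*p[3]+r*np.sin(a)*p[4]] for r in rs]
def samp(n,g,P):
    uv=proj(n,P).astype(np.float32); return cv2.remap(g,uv[:,0].reshape(-1,1),uv[:,1].reshape(-1,1),cv2.INTER_LINEAR).ravel()
def score(p,ims,r1,r2,off):
    s=0
    for n,g in ims.items():
        q=np.array(p,float)
        if n=="side": q[:2]+=off
        for r,sg in((r1,-1),(r2,1)):
            A,B=rings(q,(r-.0015,r+.0015)); s+=sg*(samp(n,g,B)-samp(n,g,A)).mean()
    return -s
def fit(ims,p0,r1,r2,off=(0,-.0017)):
    G={n:cv2.GaussianBlur(cv2.cvtColor(i,cv2.COLOR_BGR2GRAY).astype(np.float32),(0,0),.6) for n,i in ims.items()}
    best=None
    for sx in(-.1,0,.1):
      for sy in(-.1,0,.1):
        S=np.array([p0[:3]+[sx,sy]]+[np.array(p0[:3]+[sx,sy])+d for d in np.diag([.003,.003,.004,.06,.06])])
        o=minimize(score,S[0],args=(G,r1,r2,np.array(off)),method="Nelder-Mead",options=dict(initial_simplex=S,maxiter=500,xatol=1e-5,fatol=1e-3))
        if best is None or o.fun<best.fun: best=o
    p=best.x; return f"x {p[0]*1e3:.1f} y {p[1]*1e3:.1f} ztop {p[2]*1e3:.1f} slope x {p[3]:.3f} y {p[4]:.3f} score {-best.fun:.0f}"
E
python3 - <<'E'
from tilt import *
I=lambda k:{n:cv2.imread(f"pics/{n}{k}.png") for n in("top","side")}
G=cv2.GaussianBlur(cv2.cvtColor(I(0)["top"],cv2.COLOR_BGR2GRAY).astype(np.float32),(0,0),.5)
R={}
for b,c,z,rs in(("BL",(.527,.0813),.088,(.02,.04)),("BM",(.5055,-.0511),.086,(.015,.031))):
    rr=np.arange(rs[0]+.001,rs[1],.0005); m=[samp("top",G,rings([*c,z,0,0],[r])[0]).mean() for r in rr]
    d=np.gradient(m); R[b]=rr[d.argmin()],rr[d.argmax()]; print(b,R[b])
np.save("R.npy",R)
print("flat BL",fit(I(0),[.527,.0813,.088],*R["BL"])); print("flat BM",fit(I(0),[.5055,-.0511,.086],*R["BM"]))
print("now BL",fit(I(11),[.662,.0683,.082],*R["BL"])); print("now BM",fit(I(11),[.641,-.0495,.08],*R["BM"]))
E
```

```text
BL (np.float64(0.025000000000000005), np.float64(0.03450000000000002))
BM (np.float64(0.019000000000000003), np.float64(0.02650000000000001))Traceback (most recent call last):
  File "<stdin>", line 9, in <module>
  File "tilt.py", line 23, in fit
    o=minimize(score,S[0],args=(G,r1,r2,np.array(off)),method="Nelder-Mead",options=dict(initial_simplex=S,maxiter=500,xatol=1e-5,fatol=1e-3))
    res = _minimize_neldermead(fun, x0, args, callback, bounds=bounds,
                               **options)
    fsim[j] = func(sim[j])
              ~~~~^^^^^^^^
    fx = function(np.copy(x), *(wrapper_args + args))
  File "tilt.py", line 15, in score
    A,B=rings(q,(r-.0015,r+.0015)); s+=sg*(samp(n,g,B)-samp(n,g,A)).mean()
                                                       ~~~~^^^^^^^
  File "tilt.py", line 8, in samp
    uv=proj(n,P).astype(np.float32); return cv2.remap(g,uv[:,0].reshape(-1,1),uv[:,1].reshape(-1,1),cv2.INTER_LINEAR).ravel()
       ~~~~^^^^^
  File "h.py", line 11, in proj
    K,d,E=cam(n); P=np.atleast_2d(P)@E[:3,:3].T+E[:3,3]; P=P*[1,-1,-1]
          ~~~^^^
  File "h.py", line 4, in cam
    c=ctrl.camera_info(n); return np.array(c["intrinsics"],float),np.array(c["dist"],float),np.array(c["extrinsics"],float)
ValueError: time passes only in moves, steps and waits
```

```bash
sed -i 's/^def cam(n):/import functools\n@functools.cache\ndef cam(n):/' h.py
cat > now.py <<'E'
from tilt import *
import sys
R=np.load("R.npy",allow_pickle=True).item()
def I(k): return {n:cv2.imread(f"pics/{n}{k}.png") for n in("top","side")}
def report(k):
    print(k,"BL",fit(I(k),[.662,.0683,.080],*R["BL"])); print(k,"BM",fit(I(k),[.641,-.0495,.078],*R["BM"]))
if __name__=="__main__":
    k=sys.argv[1]
    for n in("top","side"): cv2.imwrite(f"pics/{n}{k}.png",ctrl.get_image(n)[:,:,::-1])
    report(k)
E
python3 - <<'E'
from now import *
np.save("R.npy",dict(BL=(.025,.0345),BM=(.019,.0265)))
R=np.load("R.npy",allow_pickle=True).item()
print("flat BL",fit(I(0),[.527,.0813,.088],*R["BL"])); print("flat BM",fit(I(0),[.5055,-.0511,.086],*R["BM"]))
print("now BL",fit(I(11),[.662,.0683,.082],*R["BL"])); print("now BM",fit(I(11),[.641,-.0495,.08],*R["BM"]))
E
```

```text
flat BL x 526.9 y 81.2 ztop 88.3 slope x 0.005 y 0.004 score 131
flat BM x 505.5 y -50.8 ztop 86.2 slope x -0.002 y 0.002 score 121
now BL x 659.4 y 68.9 ztop 85.4 slope x -0.204 y 0.044 score 102
now BM x 640.4 y -49.5 ztop 82.2 slope x -0.220 y 0.007 score 91
```

```bash
python3 -c "
from h import *
go(.5915,.0802,.085)"
```

```text
t 17.05 pos [0.5006 0.1571 0.1832] head -9.89 -> dp [-2.02   3.428  3.259] turn 0.121 F [ 0.4  0.5 -0. ] w 0.825
```

Emit:
{"op": "move_arm", "data": {"dp": [[-1, 1.6, 1], [-2, 3.2, 2], [-2, 3.4, 3], [-2, 3.4, 3.2], [-2, 3.4, 3.2]], "turn": [0.1, 0.1, 0.1, 0.1, 0.1], "jaw": [-1, -1, -1, -1, -1], "grip_force": 10}}

```text
time: 17.55
position: [0.5923, 0.07, 0.084]
tool_rot: [-2.426, -1.993, 0.006]
ft_force: [-0.4, 0.2, 0.4]
grip_width: 0.459
```

Emit:
{"op": "move_arm", "data": {"dp": [[0, 0, 0], [0, 0, 0]], "turn": [0, 0], "jaw": [-1, -1]}}

```text
time: 17.75
position: [0.5942, 0.0729, 0.0879]
tool_rot: [2.423, 1.999, 0.005]
ft_force: [0.0, -0.5, -0.7]
grip_width: 0.276
```

```bash
python3 -c "
from h import *
go(.5915,.0802,.054)"
```

```text
t 17.75 pos [0.5942 0.0729 0.0879] head -10.97 -> dp [ 0.221 -0.138  1.13 ] turn -0.094 F [ 0.  -0.5 -0.7] w 0.276
```

Emit:
{"op": "move_arm", "data": {"dp": [[0.22, -0.14, 0], [0.22, -0.14, 0], [0.22, -0.14, 0], [0.22, -0.14, 0], [0.22, -0.14, 0]], "turn": [-0.1, -0.1, -0.1, -0.1, -0.1], "jaw": [-1, -1, -1, -1, -1]}}

```text
time: 18.25
position: [0.5907, 0.0785, 0.086]
tool_rot: [2.417, 2.007, 0.0]
ft_force: [-0.3, 0.3, -0.7]
grip_width: 0.004
```

```bash
python3 -c "
from h import *
go(.5915,.0802,.054)"
```

```text
t 18.25 pos [0.5907 0.0785 0.086 ] head -10.58 -> dp [0.062 0.017 1.066] turn -0.017 F [-0.3  0.3 -0.7] w 0.004
```

Emit:
{"op": "move_arm", "data": {"dp": [[0.06, 0, 0.4], [0.06, 0, 0.8], [0.06, 0, 1.0], [0.06, 0, 1.05], [0.06, 0, 1.05]], "turn": [0, 0, 0, 0, 0], "jaw": [-1, -1, -1, -1, -1]}}

```text
time: 18.75
position: [0.5906, 0.0801, 0.0537]
tool_rot: [-2.417, -2.007, 0.002]
ft_force: [-0.6, -0.1, -0.6]
grip_width: 0.001
```

```bash
python3 -c "
from h import *
go(.6082,.0771,.054)"
```

```text
t 18.75 pos [0.5906 0.0801 0.0537] head -10.59 -> dp [ 0.009  0.595 -0.012] turn -0.017 F [-0.6 -0.1 -0.6] w 0.001
```

Push forward slowly, checking the force.

Emit:
{"op": "move_arm", "data": {"dp": [[0.01, 0.12, 0], [0.01, 0.24, 0], [0.01, 0.33, 0], [0.01, 0.42, 0], [0.01, 0.48, 0]], "turn": [0, 0, 0, 0, 0], "jaw": [-1, -1, -1, -1, -1]}}

```text
time: 19.25
position: [0.6056, 0.0779, 0.0545]
tool_rot: [2.417, 2.007, 0.0]
ft_force: [0.3, -1.1, -0.5]
grip_width: 0.006
```

```bash
python3 -c "
from h import *
go(.6082,.0771,.054)"; python3 now.py 12
```

```text
t 19.25 pos [0.6056 0.0779 0.0545] head -10.59 -> dp [-0.009  0.091  0.016] turn -0.017 F [ 0.3 -1.1 -0.5] w 0.006
12 BL x 658.7 y 68.2 ztop 86.0 slope x -0.184 y 0.028 score 29
12 BM x 640.4 y -49.5 ztop 82.3 slope x -0.222 y 0.007 score 90
```

Emit:
{"op": "move_arm", "data": {"dp": [[0, 0.03, 0], [0, 0.06, 0], [0, 0.09, 0], [0, 0.11, 0], [0, 0.11, 0]], "turn": [0, 0, 0, 0, 0], "jaw": [-1, -1, -1, -1, -1]}}

```text
time: 19.85
position: [0.6084, 0.0774, 0.0543]
tool_rot: [2.417, 2.007, 0.0]
ft_force: [0.1, 0.0, 0.4]
grip_width: 0.011
```

```bash
python3 - <<'E'
from now import *
go(.6082,.0771,.054)
im={"side":ctrl.get_image("side")[:,:,::-1]}
G={n:cv2.GaussianBlur(cv2.cvtColor(np.ascontiguousarray(i),cv2.COLOR_BGR2GRAY).astype(np.float32),(0,0),.6) for n,i in im.items()}
off=np.array((0,-.0017))
# side-only score for hypotheses: tilted (rear high) versus seated level
for s in(0,-.05,-.1,-.15,-.2):
    best=min((score([x,y,z,s*.98,-s*.18],G,*R["BL"],off),x,y,z) for x in np.arange(.656,.668,.001) for y in np.arange(.065,.072,.001) for z in np.arange(.076,.09,.002))
    print(s,np.round(best,3))
E
```

```text
t 19.85 pos [0.6084 0.0774 0.0543] head -10.58 -> dp [-0.012 -0.006  0.012] turn -0.015 F [0.1 0.  0.4] w 0.011
0 [-12.774   0.656   0.07    0.084]
-0.05 [-15.01    0.661   0.071   0.084]
-0.1 [-18.485   0.661   0.071   0.084]
-0.15 [-20.654   0.656   0.066   0.088]
-0.2 [-21.291   0.656   0.066   0.088]
```

Emit:
{"op": "move_arm", "data": {"dp": [[0, 0.03, 0], [0, 0.06, 0], [0, 0.09, 0], [0, 0.12, 0]], "turn": [0, 0, 0, 0], "jaw": [-1, -1, -1, -1]}}

```text
time: 20.3
position: [0.6113, 0.0769, 0.0541]
tool_rot: [-2.416, -2.007, 0.002]
ft_force: [-2.1, 1.0, -1.3]
grip_width: 0.007
```

Emit:
{"op": "move_arm", "data": {"dp": [[0, 0.03, 0], [0, 0.06, 0], [0, 0.06, 0]], "turn": [0, 0, 0], "jaw": [-1, -1, -1]}}

```text
time: 20.6
position: [0.6133, 0.0764, 0.054]
tool_rot: [-2.416, -2.007, 0.001]
ft_force: [-2.5, 0.1, -1.5]
grip_width: 0.007
```

```bash
cat > so.py <<'E'
from now import *
def so(b="BL",c=(.662,.0683),k="x"):
    i=np.ascontiguousarray(ctrl.get_image("side")[:,:,::-1]); cv2.imwrite(f"pics/so{k}.png",i)
    G={"side":cv2.GaussianBlur(cv2.cvtColor(i,cv2.COLOR_BGR2GRAY).astype(np.float32),(0,0),.6)}
    h={"BL":.018,"BM":.016}[b]
    for s in(0,-.1,-.2):
        print(b,s,np.round(min((score([c[0]+x,c[1]+y,z,s*.98,-s*.18],G,*R[b],np.array((0,-.0017))),c[0]+x,c[1]+y,z) for x in np.arange(-.006,.0065,.0015) for y in(-.0015,0,.0015) for z in np.arange(.06+h-.001,.06+h+.0105,.002)),4))
if __name__=="__main__":
    import sys; go(.6082,.0771,.054); so(k=sys.argv[1])
E
python3 so.py 13
```

```text
t 20.6 pos [0.6133 0.0764 0.054 ] head -10.57 -> dp [-0.008 -0.171 -0.001] turn -0.015 F [-2.5  0.1 -1.5] w 0.007
BL 0 [-16.0274   0.6605   0.0698   0.083 ]
BL -0.1 [-21.2314   0.659    0.0668   0.087 ]
BL -0.2 [-21.2634   0.659    0.0668   0.087 ]
```

Emit:
{"op": "move_arm", "data": {"dp": [[0, 0.03, 0], [0, 0.06, 0], [0, 0.09, 0], [0, 0.09, 0]], "turn": [0, 0, 0, 0], "jaw": [-1, -1, -1, -1]}}

```text
time: 21.05
position: [0.6176, 0.0758, 0.0549]
tool_rot: [2.416, 2.006, 0.003]
ft_force: [-0.7, -0.5, 0.6]
grip_width: 0.005
```

Emit:
{"op": "move_arm", "data": {"dp": [[0, 0.03, 0], [0, 0.06, 0], [0, 0.06, 0]], "turn": [0, 0, 0], "jaw": [-1, -1, -1]}}

```text
time: 21.35
position: [0.6187, 0.0755, 0.0546]
tool_rot: [2.416, 2.007, 0.001]
ft_force: [0.1, -0.4, -1.4]
grip_width: 0.004
```

```bash
python3 so.py 14
```

```text
t 21.35 pos [0.6187 0.0755 0.0546] head -10.58 -> dp [-0.011 -0.354  0.021] turn -0.017 F [ 0.1 -0.4 -1.4] w 0.004
BL 0 [-24.1034   0.6665   0.0698   0.077 ]
BL -0.1 [-20.1515   0.665    0.0683   0.079 ]
BL -0.2 [-18.1078   0.665    0.0683   0.081 ]
```

Emit:
{"op": "move_arm", "data": {"dp": [[0, -0.2, 0], [0, -0.2, -0.6], [0, -0.2, -1.2], [-1.4, -0.15, -1.2], [-2.8, -0.15, -1.2]], "turn": [0, 0, 0, 0, 0], "jaw": [-1, -1, -1, -1, -1]}}

```text
time: 21.9
position: [0.5986, -0.0053, 0.0911]
tool_rot: [2.412, 2.012, 0.003]
ft_force: [-0.1, -0.9, -0.1]
grip_width: 0.008
```

Emit:
{"op": "move_arm", "data": {"dp": [[-1.15, 0, 0], [-1.15, 0, 0], [-1.15, 0, 0], [-1.15, 0, 0]], "turn": [0, 0, 0, 0], "jaw": [-1, -1, -1, -1]}}

```text
time: 22.3
position: [0.592, -0.0382, 0.0902]
tool_rot: [-2.414, -2.009, -0.001]
ft_force: [-0.1, 0.7, 1.0]
grip_width: 0.007
```

```bash
python3 -c "
from h import *
go(.5931,-.0412,.0545)"; python3 now.py 15
```

```text
t 22.3 pos [ 0.592  -0.0382  0.0902] head -10.47 -> dp [-0.092  0.054  1.191] turn 0.007 F [-0.1  0.7  1. ] w 0.007
15 BL x 662.4 y 68.0 ztop 80.1 slope x 0.011 y 0.052 score 104
15 BM x 648.8 y -43.3 ztop 75.8 slope x -0.202 y 0.015 score 25
```

Emit:
{"op": "move_arm", "data": {"dp": [[-0.09, 0.05, 0.4], [-0.09, 0.05, 0.8], [-0.09, 0.05, 1.1], [-0.09, 0.05, 1.18], [-0.09, 0.05, 1.18]], "turn": [0, 0, 0, 0, 0], "jaw": [-1, -1, -1, -1, -1]}}

```text
time: 22.9
position: [0.5923, -0.043, 0.0539]
tool_rot: [-2.416, -2.007, 0.002]
ft_force: [-0.2, 0.8, -0.5]
grip_width: 0.002
```

```bash
python3 -c "
from h import *
go(.6049,-.0434,.0545)"; python3 -c "
from so import *
so('BM',(.641,-.0495),15)"
```

```text
t 22.9 pos [ 0.5923 -0.043   0.0539] head -10.57 -> dp [ 0.063  0.415 -0.019] turn -0.015 F [-0.2  0.8 -0.5] w 0.002
BM 0 [-15.9196   0.638   -0.051    0.083 ]
BM -0.1 [-20.8056   0.6425  -0.048    0.081 ]
BM -0.2 [-22.4753   0.6425  -0.048    0.081 ]
```

Emit:
{"op": "move_arm", "data": {"dp": [[0.06, 0.08, 0], [0.06, 0.16, 0], [0.06, 0.22, 0], [0.06, 0.28, 0], [0.06, 0.28, 0]], "turn": [0, 0, 0, 0, 0], "jaw": [-1, -1, -1, -1, -1]}}

```text
time: 23.45
position: [0.6018, -0.0428, 0.055]
tool_rot: [2.417, 2.007, 0.0]
ft_force: [0.2, -0.2, -0.3]
grip_width: 0.006
```

Emit:
{"op": "move_arm", "data": {"dp": [[0, 0.03, 0], [0, 0.06, 0], [0, 0.09, 0], [0, 0.09, 0]], "turn": [0, 0, 0, 0], "jaw": [-1, -1, -1, -1]}}

```text
time: 23.85
position: [0.6045, -0.0434, 0.0549]
tool_rot: [2.416, 2.007, 0.0]
ft_force: [1.2, -1.1, 0.0]
grip_width: 0.01
```

```bash
python3 -c "
from so import *
go(.6049,-.0434,.0545)
so('BM',(.641,-.0495),16)"
```

```text
t 23.85 pos [ 0.6045 -0.0434  0.0549] head -10.58 -> dp [0.001 0.015 0.014] turn -0.015 F [ 1.2 -1.1  0. ] w 0.01
BM 0 [-18.8808   0.641   -0.0495   0.077 ]
BM -0.1 [-17.2974   0.6395  -0.051    0.079 ]
BM -0.2 [-16.2021   0.647   -0.048    0.075 ]
```

Emit:
{"op": "move_arm", "data": {"dp": [[0, -0.2, 0], [0, -0.3, -0.8], [0, -0.5, -2], [0, -2, -3.5], [0, -3.5, -4]], "turn": [0, 0, 0, 0, 0], "jaw": [-1, -1, -1, -1, -1]}}

```text
time: 24.4
position: [0.5111, -0.0262, 0.1735]
tool_rot: [2.415, 2.003, 0.004]
ft_force: [-0.7, 0.8, 1.5]
grip_width: 0.005
```

Emit:
{"op": "move_arm", "data": {"dp": [[1.5, -0.5, 0], [3, -1, 0], [4.5, -1, 0], [6, -1, 0], [6, -1, 0]], "turn": [0, 0, 0, 0, 0], "jaw": [-1, -1, -1, -1, -1]}}

```text
time: 24.9
position: [0.5125, 0.1648, 0.1708]
tool_rot: [-2.405, -2.018, -0.004]
ft_force: [0.6, 0.7, -1.0]
grip_width: 0.005
```

```bash
python3 -c "
from h import *
go(.65,.07,.08)"; python3 now.py 17; python3 now.py 18
```

```text
t 24.9 pos [0.5125 0.1648 0.1708] head -9.98 -> dp [-2.329  5.061  3.018] turn 0.104 F [ 0.6  0.7 -1. ] w 0.005
17 BL x 663.1 y 68.0 ztop 78.4 slope x 0.010 y 0.003 score 129
17 BM x 640.4 y -49.5 ztop 76.4 slope x 0.020 y 0.002 score 117
18 BL x 663.0 y 68.0 ztop 78.4 slope x 0.016 y 0.003 score 129
18 BM x 640.3 y -49.6 ztop 76.6 slope x 0.016 y -0.002 score 117
```

```bash
python3 - <<'E'
from h import *
for n,x in(("top",("bearing_small","grease_jar")),("side",("bearing_small","grease_jar","mallet"))):
  ctrl.get_image(n)
  for t in x: print(n,t,[(np.round(r["rect"],1).tolist(),round(r["confidence"],2)) for r in ctrl.look_for(n,t)[:2]])
a=cv2.imread("pics/top0.png").astype(int); b=cv2.imread("pics/top18.png").astype(int)
for nm,(x0,y0,x1,y1) in dict(mallet=(92,140,138,255),jar=(400,135,448,180),small=(300,132,326,157)).items(): print(nm,np.abs(a-b)[y0:y1,x0:x1].mean().round(2))
print(ctrl.get_state()["ft_force"].round(1)); print(ctrl.close_job())
E
```

```text
top bearing_small [([313.3, 143.9, 17.4, 20.0], 0.71)]
top grease_jar [([420.9, 154.6, 37.0, 30.6], 0.83)]
side bearing_small [([324.8, 204.1, 18.1, 7.7], 0.67)]
side grease_jar [([419.4, 274.2, 44.9, 45.5], 0.85)]
side mallet [([324.4, 205.1, 18.5, 6.4], 0.74), ([181.1, 166.2, 74.3, 35.7], 0.63)]
mallet 20.68
jar 14.09
small 14.97
[ 0.7 -0.4 -0.3]
the job is handed in; nothing more can be done
None
```

Both loose bearings are in their own seats, and by my last measurements both are level and fully down. I handed the job in at about 25 s, with the arm clear of everything. I slid each one across the plate with a light grip. Both nosed into the seat tilted, high on the robot side, so I pushed each one forward with the closed fingertips until it dropped.

**Fit:** The last two-camera check agreed on both readings. A flat bearing on the plate gave slopes up to 0.005 with the same check.

| Bearing | Top height measured | Expected | Slope |
|---|---|---|---|
| Large | 78.4 mm | 78 mm | 0.016 at most |
| Medium | 76.4–76.6 mm | 76 mm | 0.020 at most |

**Checks that disagreed or were weaker:**
- **Large bearing:** One reading partway through showed it 2 mm high, tilted 0.05 to the left. That was while the gripper was still close by, and it was gone in the last two readings.
- **Fingertip height:** The stated TCP height read roughly 20–25 mm lower than the fingertips really were, so I set heights from the pictures and the measured force.
- **On the plate:** Just after I gripped the large bearing, the downward force (about 4 N) briefly came close to its weight. I lowered the tool a little before dragging. When the medium bearing reached its seat, the fingers briefly carried about its weight (2 N).
- **Final look:** I had used all 12 picture views before the final push, so the end state was checked only by numbers.
- **Items to leave alone:** The network found the small bearing, jar and mallet within 4 pixels of where they started. A plain picture comparison was no help: brightness had changed across all three areas, and I think that is the lighting.

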